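# Take the static off a draught collar with the bench antistatic gun

## Robot

A 6-joint arm with a two-finger parallel gripper is mounted at the origin on the work surface. World frame = base frame: x ahead of the robot, y to its left, z up, the work surface at z = 0. Lengths are in mm, angles in rad, forces in N, time in s.
With the tool pointing down it reaches from about 300 to 775 mm from the base axis. Payload 14.6 kg.
Tool frame: the origin (TCP) lies between the finger pads, 19 mm behind the fingertips; this is the grasp point; z points along the fingers, y is the line along which they close (so a half turn about z gives the same grasp; the last joint's range is limited). The gripper opens to 94 mm and grips with 3 to 60 N. Pads are 16 mm wide; open, the fingers measure 119 mm over their backs; the gripper's body (75 mm by 177 mm) begins 78 mm behind the grasp point.
Start: joints at [-1.182, 0.3, 1.521, -0, 1.321, -0.067], TCP at [242.091, -493.843, 224.246] pointing down, gripper open.
Joint ranges: [-3.03, 3.03], [-0.79, 2.21], [0.23, 2.52], [-1.04, 4.18], [0, 3.07], [-2.55, 2.55]. Speed limits (rad/s): [2.22, 2.22, 2.57, 3.14, 3.14, 3.14].

## Interface

Orientations are given as [roll, pitch, yaw] about the fixed x, y, z axes, in that order (R = Rz(yaw) Ry(pitch) Rx(roll)).
In Python, from cell import manip, cams, job gives the robot as it stands.
- The arm moves only by the tool jog_arm, never from a script. Its argument "commands" is a list of rows, each an object of numbers: "dx", "dy", "dz": the shift along the tool's x, y, z each as a share of 40 mm, from -1 to 1; "ax", "ay", "az": the turn, a rotation vector about the tool's x, y, z each as a share of 10 degrees, from -1 to 1; "gripper": the closure, from 0 (fully open) to 1 (shut). A call has 1 to 10 rows; each row shifts and turns the commanded pose from where the row before left it, along the tool's axes as they then stand; what a row does not reach is not made up. A row lasts 1/8 s, in which the tool goes at most 62.5 mm and 10.7 degrees, less where a joint would pass 70% of its speed; a pose out of reach is approached as far as the arm can. A call with a number of a shift or a turn outside -1 to 1 is refused whole. A call with a gripper value outside its range is refused whole. The fingers move at their own pace and stop on an object; "squeeze" is the grip in N (left out, the last holds). Time passes only in rows, so rows that do not move let the fingers close. It gives the time, the measured TCP pose, the force, the opening and the grip force at its end, in the units of the state.
- manip.read_state(): the state, without advancing time (a new reading comes with each control period).
- cams.camera(name): name is "scene" or "side" or "wrist"; returns a dict with "image" (384x512x3 uint8, red, green, blue), "fx", "fy", "cx", "cy" (pixels), "dist_coeffs" ([k1, k2, p1, p2, k3] as OpenCV has them; the pictures are not rectified), "world_to_cam" (4x4, takes a point from world to camera coordinates). Camera axes: x right, y down, z forward; pixel columns grow to the right and rows downward; lengths in mm; the calibration is good to about 2 mm. A picture is of the moment at which its call begins. There is no depth.
- job.sign_off(): hands the job in; it is judged then, once.
The state is a dict: "clock": time; "joints": joint angles; "qd": joint speeds; "effort": joint torques, N m; "eef_pos": TCP position; "eef_rot": TCP orientation; "wrist_force": force on the tool from outside, world axes, zero at the start; "moment": the same for the moment, N m; "finger_gap": finger opening in mm; "finger_force": force on a finger pad.
Only numpy, scipy, OpenCV 4.12 (cv2) and the standard library are available. Lean on these libraries where they do the work, as an engineer would, in place of code of your own. Each camera call takes 0.05 s, during which the arm holds its last target. There are 200 camera calls.

## Task

Take the loose white plastic collar and slide it down over the upright steel post in front of the antistatic gun until it rests on the shoulder, lowering it rather than dropping it, and let go of it. Only then squeeze the gun's trigger fully in against its grip, hold it in for about a second, and let it spring right back out, leaving the collar on the post. Do not bump the thin lamp bar above the gun, and leave the other things on the bench where they are.

Things in the scene. Friction and masses are not known exactly. Their poses are not given: they have to be found in the camera images.
- collar: Loose plain white plastic collar (thick-walled tube, open at both ends) standing upright on the bench: outer diameter 56 mm, bore 36 mm, 60 mm tall, about 85 g. Origin at the centre of its underside, z up along its axis. The jar, the cork ring and the collar swap places from start to start.
- station: Fixed antistatic station, turned up to 0.3 rad. Base plate 12 mm thick, x -140..110, y -70..105 mm. Origin on the bench, z up, x along the barrel to the nozzle and post, away from the robot. The grey gun is clamped upside down: level barrel 42 mm thick, axis at z 92 mm, from x -100 to the nozzle tip at x 10 mm; its grip rises from the barrel's rear and leans back to the robot.
- post_foot (a point): Centre of the shoulder (drum 60 mm across) on which the collar must rest, on the post's axis (station x 65, y 0, z 55 mm): the seated collar's underside comes here. The seated collar stands 27 mm from the nozzle tip, too near for a finger between: hold the collar with the fingers at the station's +y and -y sides.
- post_top (a point): Top of the steel post, 70 mm above post_foot. The post is 33 mm in diameter, so the collar has 1.5 mm clearance all round; its top 12 mm taper to 24 mm. It sticks 10 mm out of the seated collar.
- grip: The gun's fixed grip, a bar 30 mm deep (x), 28 mm wide (y). Origin on its axis near the barrel (station x -60, y 0, z 100 mm). z runs up along the grip, which leans 35 degrees from vertical towards the robot, to its end at z 125 mm. x is square to it, up and away from the robot, to the trigger's side; faces at x 15 mm (trigger side) and -15 mm (back).
- squeeze (a point): Point at grip x 5, y 0, z 70 mm, axes as grip: midway between the grip's back (20 mm off) and the outer face of the fully pressed trigger (20 mm off; at rest its tip is 37 mm off). A tool pointing along -z here and closing along x squeezes the trigger to the grip. Only the trigger gives, so the middle of the fingers must end here. Grip and trigger are 58 mm deep at rest, 40 mm pressed.
- trigger (a joint): Trigger angle: 0 at rest (out), 0.25 rad at its stop (fully in). A spring returns it; at its tip about 4 N to start, 8 N fully in. A steel lever 70 mm long, 22 wide, 8 thick, on the far upper side of the grip, hinged near the barrel (grip x 21, z 12 mm), free end up along the grip; fully in it lies parallel to the grip, 2 mm off, its end at grip z 82 mm.
- trigger_tip (a point): Middle of the outer edge of the trigger's free end; moves about 17 mm towards the grip as it is pressed.
- lamp: Thin fixed lamp bar, 16 mm diameter, level along the station's y from y -58 to 97 mm at station x -22, z 240 mm, above the gun, on a 14 mm mast at station x -22, y 88 mm. Frame as station. A gripper pointing straight down over the grip has no room: come in along the grip. From the squeeze point the bar's centre lies about 106 mm in grip x, 23 mm in grip z.
- jar: Bystander: glass jar with lid, 60 mm diameter, 75 mm tall, origin under its centre.
- cork_ring: Bystander: low wide cork flask ring, 90 mm across, hole 44 mm, 25 mm tall, origin under its centre.
- bottle: Bystander: amber bottle, 72 mm diameter, 170 mm tall, beyond the station, origin under its centre.
- beaker: Bystander: glass beaker, 70 mm diameter, 90 mm tall, beyond the station on the right, origin under its centre.
- keypad: Bystander: hand keypad lying flat, 150 x 80 x 22 mm, to the robot's right, origin under its centre.
- spatula: Bystander: spatula lying flat, 160 mm long, beyond the row of things on the left.
There are look-alikes about, which are no part of the job. Leave any orange look-alike of the collar alone.

How it is judged:
By the outcome, as a careful person would: the job done as asked, in the order asked, and still so for the second after the job is handed in, with the robot touching nothing.
It also fails if it takes over 64 s, if anything falls off the work surface, if the arm or the gripper's body presses on something with over 40 N, if the wrist force passes 120 N, or if a joint passes its speed limit or range.

## Working session

There is one attempt and no reset: what is moved stays moved. The work goes in short steps, Python scripts to look and compute and a tool call to move; the robot and the scene stay as the last step left them, time stands still between calls to the robot, and variables do not carry over. Pictures are saved under pics/ and viewed, at most 11 in all, crops included, and the job is handed in when it is done.

Besides the shell and the picture viewer there is one more tool, called after "Emit:" by a JSON object that holds its "api" and its "payload". jog_arm: Moves the arm, as the interface text tells. Shift numbers are shares of 40 mm and turn numbers shares of 10 degrees, none past 1 either way. Its arguments: {"type":"object","properties":{"commands":{"type":"array"},"squeeze":{"type":"number"}},"required":["commands"]}

```bash
mkdir -p pics; ls; python3 - <<'E'
from cell import manip,cams,job
import cv2,pickle,numpy as np
d={}
for n in("scene","side","wrist"):
    c=cams.camera(n);d[n]=c
    cv2.imwrite(f"pics/{n}0.png",c["image"][:,:,::-1])
    T=np.array(c["world_to_cam"]);print(n,c["fx"],c["dist_coeffs"],(-T[:3,:3].T@T[:3,3]).round())
pickle.dump(d,open("c0.pkl","wb"))
print(manip.read_state())
E
```

```text
pics
scene 357.643077265073 [-0.05759449  0.          0.          0.          0.        ] [1405. -328.  799.]
side 473.4691351621066 [-0.10149099  0.          0.          0.          0.        ] [ 317. 1065. 1290.]
wrist 279.37706930900856 [-0.02641763  0.          0.          0.          0.        ] [ 313. -458.  385.]
{'clock': 0.15, 'joints': array([-1.18160170e+00,  3.00365521e-01,  1.52142694e+00,  1.76319514e-05,
        1.32071958e+00, -6.66115013e-02]), 'qd': array([-0.00071893, -0.00229064, -0.00224561,  0.00139225, -0.00070002,
       -0.00086804]), 'effort': array([ 1.06759679e-03, -5.31966698e+01, -3.52820957e+01,  7.08818296e-02,
        2.36235961e-02, -4.93993412e-05]), 'eef_pos': array([ 242.02788998, -493.67975362,  223.80945025]), 'eef_rot': array([-3.14067644e+00, -7.82381152e-05,  4.55801719e-01]), 'wrist_force': array([ 0.52854407, -0.32493277, -0.91390911]), 'moment': array([ 0.01638252, -0.03532462, -0.01206529]), 'finger_force': 0.0, 'finger_gap': 94.13921661536935}
```

```bash
python3 - <<'E'
import cv2
for n in("scene","side"):
    cv2.imwrite(f"pics/{n}0b.png",cv2.resize(cv2.imread(f"pics/{n}0.png"),(800,600),interpolation=cv2.INTER_CUBIC))
E
```

```text
(no output)
```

View pics/scene0b.png

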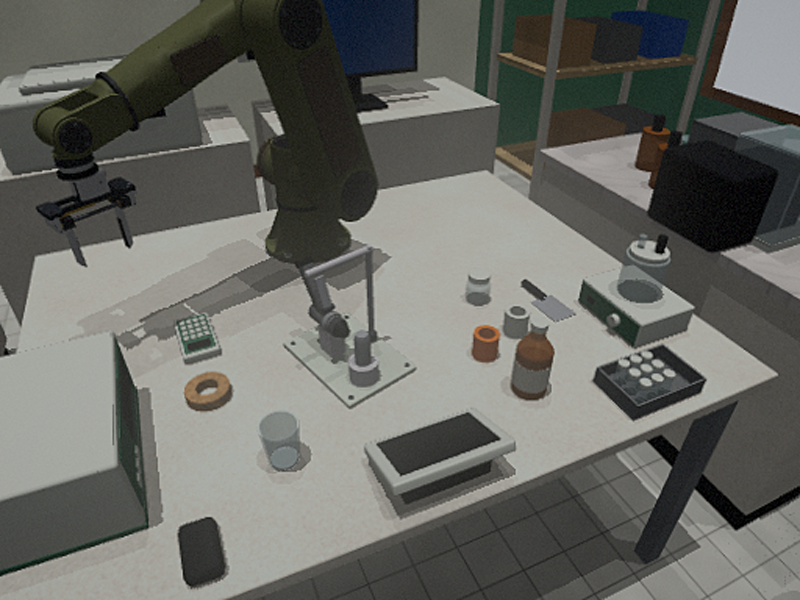

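View pics/side0b.png

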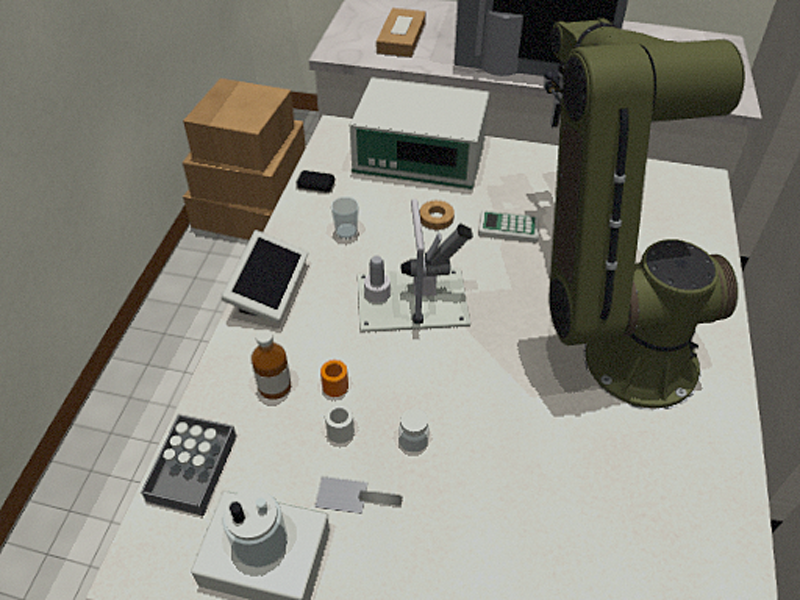

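In the scene view, the candidates are the white open tube at (516,321), the orange tube at (487,343) and the lidded glass jar at (479,287). In the side view they are at (340,425), (334,378) and (413,432). The white open tube fits the collar. I'll enlarge it and the station to confirm.

```bash
python3 - <<'E'
import cv2,numpy as np
a=cv2.imread("pics/scene0.png");b=cv2.imread("pics/side0.png")
def crop(im,u,v,w,h,W,H): return cv2.resize(im[v:v+h,u:u+w],(W,H),interpolation=cv2.INTER_CUBIC)
# crops 4x and 5x
p=np.hstack([crop(a,295,165,60,75,400,500),crop(b,195,220,60,75,400,500)])
q=np.hstack([crop(a,175,150,100,110,400,440),crop(b,220,120,100,110,400,440)])
cv2.imwrite("pics/collar1.png",p);cv2.imwrite("pics/stat1.png",q)
E
```

```text
(no output)
```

View pics/collar1.png

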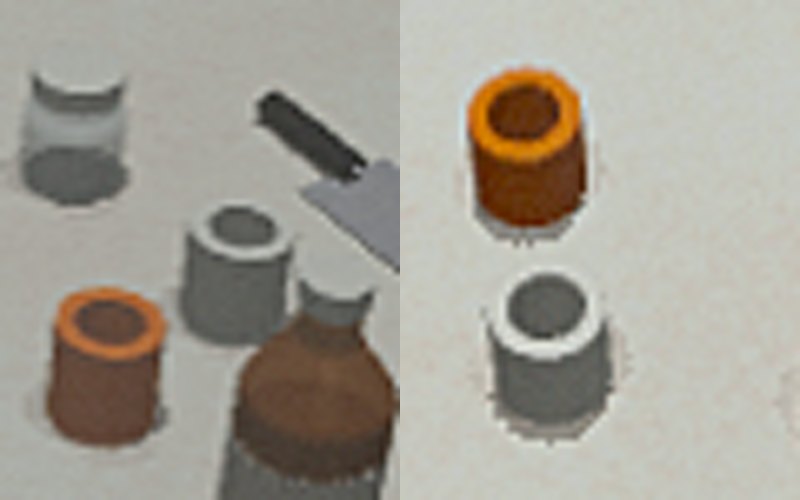

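View pics/stat1.png

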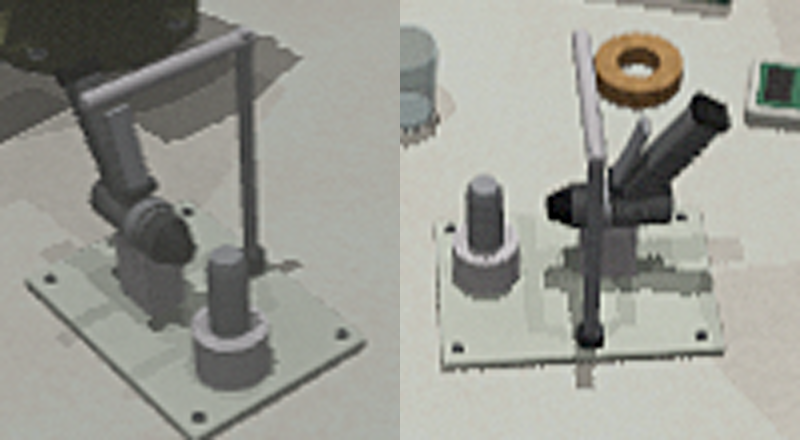

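The white open tube is the collar: its top rim centre is near scene (331,200) and side (217,267). The orange tube is the look-alike. Post top and plate corners are visible in both views, so I'll fit both poses.

```bash
cat > h.py <<'E'
import cv2,numpy as np
from scipy.optimize import least_squares
from scipy.spatial.transform import Rotation as R
def proj(c,P):
    T=np.array(c["world_to_cam"]);K=np.array([[c["fx"],0,c["cx"]],[0,c["fy"],c["cy"]],[0,0,1]])
    return cv2.projectPoints(np.atleast_2d(P).astype(float),cv2.Rodrigues(T[:3,:3])[0],T[:3,3],K,np.array(c["dist_coeffs"]))[0][:,0]
def st(p,P): return R.from_euler("z",p[2]).apply(np.atleast_2d(P))+[p[0],p[1],0]
def uv(q,o,s): return (np.array(q,float)+.5)/s-.5+np.array(o)
E
python3 - <<'E'
from h import *
import pickle
d=pickle.load(open("c0.pkl","rb"))
s=20/3
obs=[("scene",uv((242,233),(295,165),s)),("side",uv((148,314),(195,220),s))]
f=lambda p:np.concatenate([proj(d[n],[p[0],p[1],p[2]])[0]-u for n,u in obs])
r=least_squares(f,[600,300,60]);print("collar",r.x.round(1),r.fun.round(2))
f2=lambda p:f([*p,60]);r=least_squares(f2,[600,300]);print(" z60",r.x.round(1),r.fun.round(2))
A=lambda x,y:uv((x,y),(175,150),4); B=lambda x,y:uv((x-400,y),(220,120),4)
S=[("scene",A(225,254),(65,0,125)),("side",B(484,183),(65,0,125)),
("scene",A(28,283),(-140,-70,12)),("scene",A(366,343),(110,105,12)),("scene",A(197,432),(110,-70,12)),
("side",B(442,361),(110,105,12)),("side",B(722,350),(-140,105,12)),("side",B(434,222),(110,-70,12)),("side",B(701,214),(-140,-70,12)),
("scene",A(90,100),(-22,-58,240)),("scene",A(250,38),(-22,97,240)),("side",B(583,38),(-22,-58,240)),("side",B(598,152),(-22,97,240))]
g=lambda p:np.concatenate([proj(d[n],st(p,P))[0]-u for n,u,P in S])
r=least_squares(g,[500,0,0],loss="soft_l1");print("station",r.x.round(3));print(g(r.x).reshape(-1,2).round(1).tolist())
print("post",st(r.x,(65,0,55)).round(1))
E
```

```text
collar [596.6 312.3  53.5] [ 0.07  0.03  0.06 -0.04]
 z60 [597.  313.2] [ 0.57 -1.46 -0.25 -0.97]
station [ 5.46791e+02 -7.74600e+01  2.78000e-01]
[[0.4, -0.3], [-0.0, 0.4], [-0.6, -2.6], [0.7, -1.7], [-0.9, 1.1], [-0.5, 0.5], [0.6, -0.0], [0.2, -0.8], [-0.1, -1.6], [-1.6, 0.7], [1.0, -1.2], [-0.5, -0.6], [-0.4, 2.9]]
post [[609.3 -59.6  55. ]]
```

```bash
cat >> h.py <<'E'
def go(s,pos,M):
    """rows-units from state s to pose: rotvec/10deg in tool axes, then shift/40mm in tool axes after turn"""
    A=R.from_euler("xyz",s["eef_rot"]); 
    rv=np.degrees((A.inv()*M).as_rotvec())/10
    t=(np.array(pos)-s["eef_pos"])
    print("turn",rv.round(3),"| shift old axes",(A.inv().apply(t)/40).round(3),"| new axes",(M.inv().apply(t)/40).round(3))
def down(yaw): return R.from_euler("xyz",[np.pi,0,yaw])
E
python3 - <<'E'
from h import *
from cell import manip
import pickle
d=pickle.load(open("c0.pkl","rb"))
s=20/3
def tri(a,b,z):
    f=lambda p:np.r_[proj(d["scene"],p)[0]-a,proj(d["side"],p)[0]-b]
    r=least_squares(f,[600,300,z]);return r.x.round(),r.fun.round(1)
print("orange",tri(uv((110,325),(295,165),s),uv((125,115),(195,220),s),60))
print("bottle",tri(np.array((540,326))/1.5625,np.array((265,340))/1.5625,170))
print("jar",tri(np.array((479,274))/1.5625,np.array((413,420))/1.5625,75))
T=np.array(d["wrist"]["world_to_cam"]);print(T.round(3))
st0=manip.read_state()
A=R.from_euler("xyz",st0["eef_rot"]);C=-T[:3,:3].T@T[:3,3]
print("cam in tool",A.inv().apply(C-st0["eef_pos"]).round(1),(T[:3,:3]@A.as_matrix()).round(3))
p=(546.8,-77.5,.278)
print(st(p,(65,-95,200)),st(p,(-96.1,0,160)))
y=.278+np.pi/2
go(st0,[*st(p,(65,-95,0))[0][:2],200],down(y))
E
```

```text
orange (array([637., 207.,  56.]), array([-0., -0., -0.,  0.]))
bottle (array([762., 237., 157.]), array([-0.3, -0.1, -0.3,  0.2]))
jar (array([451., 299.,  71.]), array([ 0.1,  0. ,  0.1, -0. ]))
[[ 4.40000e-01 -8.98000e-01 -1.00000e-03 -5.48810e+02]
 [-8.64000e-01 -4.23000e-01  2.74000e-01 -2.89060e+01]
 [-2.46000e-01 -1.20000e-01 -9.62000e-01  3.92363e+02]
 [ 0.00000e+00  0.00000e+00  0.00000e+00  1.00000e+00]]
cam in tool [  79.4   -0.8 -161. ] [[-0.     1.    -0.   ]
 [-0.962 -0.    -0.274]
 [-0.274 -0.     0.962]]
[[ 635.37553846 -151.01444747  200.        ]] [[ 454.38964157 -103.87300998  160.        ]]
turn [-4.000e-03 -4.000e-03 -7.981e+00] | shift old axes [12.601 -3.363  0.599] | new axes [ 5.539 11.807  0.595]
```

Emit:
{"api": "jog_arm", "payload": {"commands": [{"dz": -1,"az": 0.5},{"dz": -1,"az": 0.52},{"dx": 0.98,"dy": -0.66},{"dx": 0.98,"dy": -0.66},{"dx": 0.98,"dy": -0.66},{"dx": 0.98,"dy": -0.66},{"dx": 0.98,"dy": -0.66},{"dx": 0.98,"dy": -0.66},{"dx": 0.98,"dy": -0.66},{"dx": 0.98,"dy": -0.66}]}}

```text
schema error: expected keys dx, dy, dz, ax, ay, az, gripper
```

Emit:
{"api": "jog_arm", "payload": {"commands": [{"dx": 0.98,"dy": -0.66},{"dx": 0.98,"dy": -0.66},{"dx": 0.98,"dy": -0.66},{"dx": 0.98,"dy": -0.66},{"dz": 1},{}]}}

```text
schema error: expected keys dx, dy, dz, ax, ay, az, gripper
```

All keys are required in each row.

Emit:
{"api": "jog_arm", "payload": {"commands": [{"dx": 0,"dy": 0,"dz": -1,"ax": 0,"ay": 0,"az": 0.5,"gripper": 0},{"dx": 0,"dy": 0,"dz": -1,"ax": 0,"ay": 0,"az": 0.52,"gripper": 0},{"dx": 0.98,"dy": -0.66,"dz": 0,"ax": 0,"ay": 0,"az": 0,"gripper": 0},{"dx": 0.98,"dy": -0.66,"dz": 0,"ax": 0,"ay": 0,"az": 0,"gripper": 0},{"dx": 0.98,"dy": -0.66,"dz": 0,"ax": 0,"ay": 0,"az": 0,"gripper": 0},{"dx": 0.98,"dy": -0.66,"dz": 0,"ax": 0,"ay": 0,"az": 0,"gripper": 0},{"dx": 0.98,"dy": -0.66,"dz": 0,"ax": 0,"ay": 0,"az": 0,"gripper": 0},{"dx": 0.98,"dy": -0.66,"dz": 0,"ax": 0,"ay": 0,"az": 0,"gripper": 0},{"dx": 0.98,"dy": -0.66,"dz": 0,"ax": 0,"ay": 0,"az": 0,"gripper": 0},{"dx": 0.98,"dy": -0.66,"dz": 0,"ax": 0,"ay": 0,"az": 0,"gripper": 0}]}}

```text
clock: 1.4
eef_pos: [486.5, -203.4, 304.1]
eef_rot: [-3.141, 0.0, 0.278]
wrist_force: [-0.2, -0.6, -0.4]
finger_gap: 93.7
finger_force: 0.0
```

Emit:
{"api": "jog_arm", "payload": {"commands": [{"dx": 0.98,"dy": -0.66,"dz": 0,"ax": 0,"ay": 0,"az": 0,"gripper": 0},{"dx": 0.98,"dy": -0.66,"dz": 0,"ax": 0,"ay": 0,"az": 0,"gripper": 0},{"dx": 0.98,"dy": -0.66,"dz": 0,"ax": 0,"ay": 0,"az": 0,"gripper": 0},{"dx": 0.98,"dy": -0.66,"dz": 0,"ax": 0,"ay": 0,"az": 0,"gripper": 0},{"dx": 0,"dy": 0,"dz": 1,"ax": 0,"ay": 0,"az": 0,"gripper": 0},{"dx": 0,"dy": 0,"dz": 0,"ax": 0,"ay": 0,"az": 0,"gripper": 0},{"dx": 0,"dy": 0,"dz": 0,"ax": 0,"ay": 0,"az": 0,"gripper": 0}]}}

```text
clock: 2.28
eef_pos: [607.7, -60.6, 265.7]
eef_rot: [3.141, -0.001, 0.277]
wrist_force: [-0.5, -0.2, 1.0]
finger_gap: 93.7
finger_force: 0.0
```

```bash
python3 - <<'E'
from h import *
from cell import manip,cams
import pickle
c=cams.camera("wrist");pickle.dump((c,manip.read_state()),open("w1.pkl","wb"))
cv2.imwrite("pics/w1.png",cv2.resize(c["image"][:,:,::-1],(800,600),interpolation=cv2.INTER_CUBIC))
s=manip.read_state();print(s["clock"],s["eef_pos"],s["eef_rot"],s["wrist_force"])
E
```

```text
2.325 [607.81339186 -60.72719103 266.09678738] [ 3.14063982e+00 -1.95955132e-03  2.77069159e-01] [0.09320121 0.04873774 0.26130129]
```

View pics/w1.png

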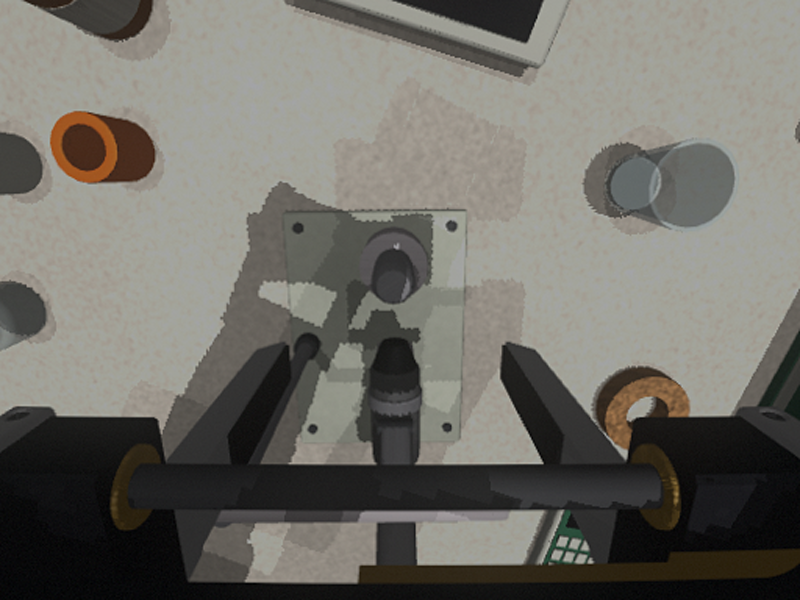

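The wrist view shows the post between the fingers: shoulder at (394,257), post top near (393,287), plate far corners at (285,211) and (467,209), and orange rim at (85,147). I'll enlarge the post.

```bash
python3 - <<'E'
from h import *
import pickle
c,s=pickle.load(open("w1.pkl","rb"))
im=c["image"][:,:,::-1][125:225,175:305]
im=np.clip(im.astype(float)*1.6,0,255).astype(np.uint8)
cv2.imwrite("pics/w1c.png",cv2.resize(im,(780,600),interpolation=cv2.INTER_CUBIC))
E
```

```text
(no output)
```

View pics/w1c.png

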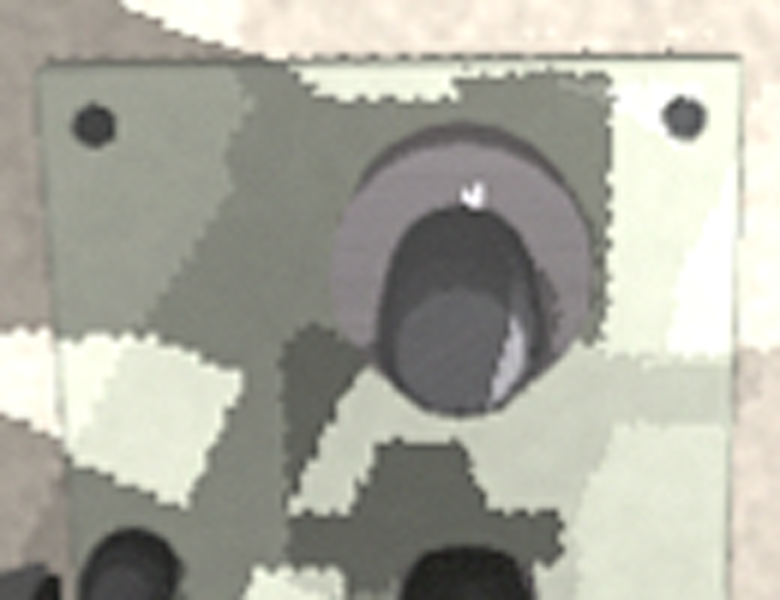

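```bash
python3 - <<'E'
from h import *
import pickle
c,s=pickle.load(open("w1.pkl","rb"))
W=lambda x,y:uv((x,y),(175,125),6)
S=[(W(462,268),(65,0,55)),(W(464,329),(65,0,113)),(W(460,346),(65,0,125)),(W(38,62),(110,105,12)),(W(741,56),(110,-70,12)),(np.array((462,440))/1.5625-.2,(-140,-70,12))]
g=lambda p:np.concatenate([proj(c,st(p,P))[0]-u for u,P in S])
r=least_squares(g,[546,-77,.278],loss="soft_l1");print(r.x.round(4),g(r.x).reshape(-1,2).round(1).tolist(),st(r.x,(65,0,55)).round(1))
h=lambda p:np.concatenate([proj(c,[p[0],p[1],P[2]])[0]-u for u,P in S[:3]])
q=least_squares(h,[609,-60]);print("post alone",q.x.round(1),q.fun.round(2))
d=pickle.load(open("c0.pkl","rb"))
# collar hover
go(s,[597,313,266],down(.278+.5))
E
```

```text
[ 5.488479e+02 -7.662370e+01  2.961000e-01] [[0.2, 0.4], [-0.3, 0.2], [0.3, -0.1], [-1.4, 0.1], [1.1, -1.3], [-0.2, 0.6]] [[611.  -57.7  55. ]]
post alone [611.1 -57.5] [ 0.12  0.27 -0.37  0.05  0.26 -0.27]
turn [ 0.008 -0.01  -2.87 ] | shift old axes [ 2.296e+00 -9.061e+00 -2.000e-03] | new axes [ 6.365e+00 -6.845e+00  2.000e-03]
```

Emit:
{"api": "jog_arm", "payload": {"commands": [{"dx": 0.23,"dy": -0.9,"dz": 0,"ax": 0,"ay": 0,"az": -0.07,"gripper": 0},{"dx": 0.23,"dy": -0.9,"dz": 0,"ax": 0,"ay": 0,"az": 0,"gripper": 0},{"dx": 0.23,"dy": -0.9,"dz": 0,"ax": 0,"ay": 0,"az": 0,"gripper": 0},{"dx": 0.23,"dy": -0.9,"dz": 0,"ax": 0,"ay": 0,"az": 0,"gripper": 0},{"dx": 0.23,"dy": -0.9,"dz": 0,"ax": 0,"ay": 0,"az": 0,"gripper": 0},{"dx": 0.23,"dy": -0.9,"dz": 0,"ax": 0,"ay": 0,"az": 0,"gripper": 0},{"dx": 0.23,"dy": -0.9,"dz": 0,"ax": 0,"ay": 0,"az": 0,"gripper": 0},{"dx": 0.23,"dy": -0.9,"dz": 0,"ax": 0,"ay": 0,"az": 0,"gripper": 0},{"dx": 0.23,"dy": -0.9,"dz": 0,"ax": 0,"ay": 0,"az": 0,"gripper": 0},{"dx": 0.23,"dy": -0.9,"dz": 0,"ax": 0,"ay": 0,"az": 0,"gripper": 0}]}}

```text
clock: 3.58
eef_pos: [593.6, 311.9, 266.2]
eef_rot: [-3.141, -0.002, 0.289]
wrist_force: [0.5, -0.5, -0.0]
finger_gap: 94.0
finger_force: 0.0
```

Emit:
{"api": "jog_arm", "payload": {"commands": [{"dx": 0,"dy": 0,"dz": 1,"ax": 0,"ay": 0,"az": 0,"gripper": 0},{"dx": 0,"dy": 0,"dz": 1,"ax": 0,"ay": 0,"az": 0,"gripper": 0},{"dx": 0,"dy": 0,"dz": 0,"ax": 0,"ay": 0,"az": 0,"gripper": 0},{"dx": 0,"dy": 0,"dz": 0,"ax": 0,"ay": 0,"az": 0,"gripper": 0}]}}

```text
clock: 4.08
eef_pos: [594.2, 311.1, 187.1]
eef_rot: [-3.141, -0.003, 0.289]
wrist_force: [0.8, 0.5, 0.7]
finger_gap: 93.9
finger_force: 0.0
```

```bash
python3 - <<'E'
from h import *
from cell import manip,cams
import pickle
c=cams.camera("wrist");s=manip.read_state();pickle.dump((c,s),open("w2.pkl","wb"))
u=proj(c,[[597,313,60]])[0];print(u)
x0,y0=int(u[0])-65,int(u[1])-50;x0=max(0,x0);y0=max(0,y0)
im=c["image"][:,:,::-1][y0:y0+100,x0:x0+130];print(x0,y0,im.shape)
cv2.imwrite("pics/w2c.png",cv2.resize(im,None,fx=6,fy=6,interpolation=cv2.INTER_CUBIC))
print(s["clock"],s["eef_pos"],s["eef_rot"])
E
```

```text
[252.57586043 186.13884486]
187 136 (100, 130, 3)
4.125 [594.20449349 311.20298641 187.26100732] [-3.14105107 -0.00387573  0.28953732]
```

View pics/w2c.png

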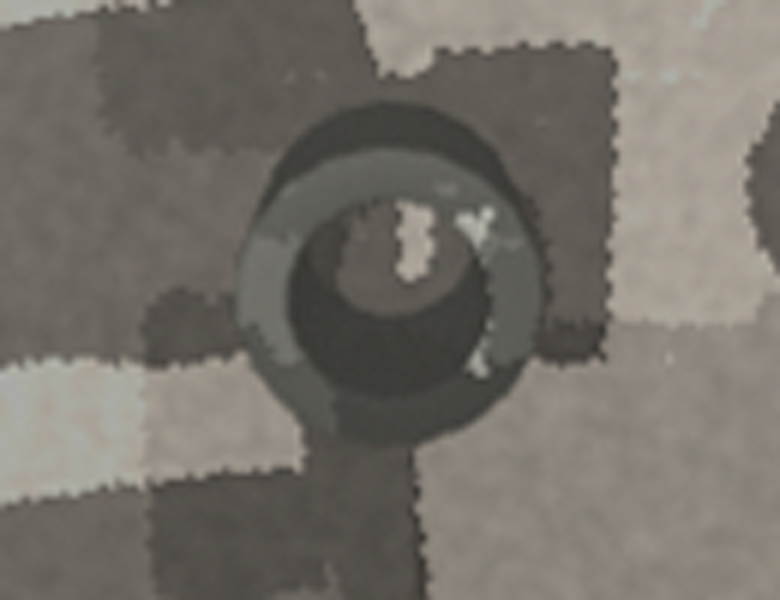

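The collar rim is centred at crop (389.5,296), with the outer edge spanning x 238–542 and the bore open to the bench. It is white (in shadow), and no orange is nearby.

```bash
python3 - <<'E'
from h import *
import pickle
c,s=pickle.load(open("w2.pkl","rb"))
u=uv((389.5,296),(187,136),6)
q=least_squares(lambda p:proj(c,[p[0],p[1],60])[0]-u,[597,313]);print(q.x.round(1))
go(s,[*q.x,42],down(.29))
E
```

```text
[598.  314.5]
turn [-0.003 -0.022 -0.003] | shift old axes [ 0.099 -0.05   3.632] | new axes [ 0.113 -0.052  3.632]
```

Emit:
{"api": "jog_arm", "payload": {"commands": [{"dx": 0.1,"dy": -0.05,"dz": 0.9,"ax": 0,"ay": 0,"az": 0,"gripper": 0},{"dx": 0,"dy": 0,"dz": 0.9,"ax": 0,"ay": 0,"az": 0,"gripper": 0},{"dx": 0,"dy": 0,"dz": 0.9,"ax": 0,"ay": 0,"az": 0,"gripper": 0},{"dx": 0,"dy": 0,"dz": 0.93,"ax": 0,"ay": 0,"az": 0,"gripper": 0},{"dx": 0,"dy": 0,"dz": 0,"ax": 0,"ay": 0,"az": 0,"gripper": 0}]}}

```text
clock: 4.75
eef_pos: [596.1, 313.8, 38.3]
eef_rot: [3.141, 0.002, 0.29]
wrist_force: [0.5, -0.7, 0.8]
finger_gap: 94.0
finger_force: 0.0
```

Emit:
{"api": "jog_arm", "payload": {"commands": [{"dx": 0,"dy": 0,"dz": 0,"ax": 0,"ay": 0,"az": 0,"gripper": 0.2},{"dx": 0,"dy": 0,"dz": 0,"ax": 0,"ay": 0,"az": 0,"gripper": 0.3},{"dx": 0,"dy": 0,"dz": 0,"ax": 0,"ay": 0,"az": 0,"gripper": 0.4},{"dx": 0,"dy": 0,"dz": 0,"ax": 0,"ay": 0,"az": 0,"gripper": 0.5},{"dx": 0,"dy": 0,"dz": 0,"ax": 0,"ay": 0,"az": 0,"gripper": 0.6},{"dx": 0,"dy": 0,"dz": 0,"ax": 0,"ay": 0,"az": 0,"gripper": 1},{"dx": 0,"dy": 0,"dz": 0,"ax": 0,"ay": 0,"az": 0,"gripper": 1},{"dx": 0,"dy": 0,"dz": 0,"ax": 0,"ay": 0,"az": 0,"gripper": 1}], "squeeze": 20}}

```text
clock: 5.75
eef_pos: [596.7, 314.2, 39.6]
eef_rot: [-3.142, -0.001, 0.29]
wrist_force: [-1.1, -1.1, 4.9]
finger_gap: 56.2
finger_force: 20.0
```

Emit:
{"api": "jog_arm", "payload": {"commands": [{"dx": 0,"dy": 0,"dz": -0.5,"ax": 0,"ay": 0,"az": 0,"gripper": 1},{"dx": 0,"dy": 0,"dz": -1,"ax": 0,"ay": 0,"az": 0,"gripper": 1},{"dx": 0,"dy": 0,"dz": -1,"ax": 0,"ay": 0,"az": 0,"gripper": 1},{"dx": 0,"dy": 0,"dz": -1,"ax": 0,"ay": 0,"az": 0,"gripper": 1},{"dx": 0,"dy": 0,"dz": -1,"ax": 0,"ay": 0,"az": 0,"gripper": 1},{"dx": 0,"dy": 0,"dz": 0,"ax": 0,"ay": 0,"az": 0,"gripper": 1},{"dx": 0,"dy": 0,"dz": 0,"ax": 0,"ay": 0,"az": 0,"gripper": 1}]}}

```text
clock: 6.62
eef_pos: [596.2, 314.0, 218.6]
eef_rot: [3.141, 0.001, 0.29]
wrist_force: [-0.2, 0.3, -1.7]
finger_gap: 56.3
finger_force: 20.0
```

```bash
python3 - <<'E'
from h import *
from cell import manip
s=manip.read_state();print(s["eef_pos"],s["finger_gap"],s["wrist_force"])
go(s,[610,-58.3,220],down(.29))
E
```

```text
[596.19070779 314.02516789 218.60578346] 56.29009053298773 [-0.18577621  0.31409798 -1.69189133]
turn [0.001 0.005 0.   ] | shift old axes [-2.331  9.018 -0.032] | new axes [-2.331  9.018 -0.035]
```

Emit:
{"api": "jog_arm", "payload": {"commands": [{"dx": -0.23,"dy": 0.9,"dz": 0,"ax": 0,"ay": 0,"az": 0,"gripper": 1},{"dx": -0.23,"dy": 0.9,"dz": 0,"ax": 0,"ay": 0,"az": 0,"gripper": 1},{"dx": -0.23,"dy": 0.9,"dz": 0,"ax": 0,"ay": 0,"az": 0,"gripper": 1},{"dx": -0.23,"dy": 0.9,"dz": 0,"ax": 0,"ay": 0,"az": 0,"gripper": 1},{"dx": -0.23,"dy": 0.9,"dz": 0,"ax": 0,"ay": 0,"az": 0,"gripper": 1},{"dx": -0.23,"dy": 0.9,"dz": 0,"ax": 0,"ay": 0,"az": 0,"gripper": 1},{"dx": -0.23,"dy": 0.9,"dz": 0,"ax": 0,"ay": 0,"az": 0,"gripper": 1},{"dx": -0.23,"dy": 0.9,"dz": 0,"ax": 0,"ay": 0,"az": 0,"gripper": 1},{"dx": -0.23,"dy": 0.9,"dz": 0,"ax": 0,"ay": 0,"az": 0,"gripper": 1},{"dx": -0.26,"dy": 0.92,"dz": 0,"ax": 0,"ay": 0,"az": 0,"gripper": 1}]}}

```text
clock: 7.88
eef_pos: [609.8, -59.3, 217.6]
eef_rot: [-3.14, 0.002, 0.29]
wrist_force: [1.1, -0.3, -0.8]
finger_gap: 56.4
finger_force: 20.0
```

Emit:
{"api": "jog_arm", "payload": {"commands": [{"dx": 0,"dy": 0,"dz": 0,"ax": 0,"ay": 0,"az": 0,"gripper": 1},{"dx": 0,"dy": 0,"dz": 0,"ax": 0,"ay": 0,"az": 0,"gripper": 1},{"dx": 0,"dy": 0,"dz": 0,"ax": 0,"ay": 0,"az": 0,"gripper": 1}]}}

```text
clock: 8.25
eef_pos: [610.3, -57.2, 218.7]
eef_rot: [-3.141, 0.001, 0.291]
wrist_force: [-0.3, -0.5, -1.4]
finger_gap: 56.3
finger_force: 20.0
```

```bash
python3 - <<'E'
from h import *
from cell import manip,cams
s=manip.read_state();print(s["eef_pos"],s["eef_rot"],s["wrist_force"])
go(s,[610,-58.3,185],down(.29))
out=[]
for n,p in(("scene",(610,-58,150)),("side",(610,-58,150)),("wrist",(610,-58,200))):
    c=cams.camera(n);u=proj(c,p)[0];f=6 if n!="wrist" else 3
    w=133//f*3//2; x0,y0=int(u[0])-int(133/f),int(u[1])-int(300/f)
    y0=max(0,y0)
    im=c["image"][:,:,::-1][y0:y0+600//f,x0:x0+int(266/f)]
    out.append(cv2.resize(im,(266,600),interpolation=cv2.INTER_CUBIC));print(n,x0,y0,f,im.shape)
cv2.imwrite("pics/pre.png",np.hstack(out))
E
```

```text
[610.28409189 -57.23167812 218.68384694] [-3.14123607e+00  5.87373868e-04  2.91167786e-01] [-0.30883878 -0.54566854 -1.37418335]
turn [-0.002  0.003  0.007] | shift old axes [-0.014  0.024  0.842] | new axes [-0.014  0.024  0.842]
scene 209 156 6 (100, 44, 3)
side 218 110 6 (100, 44, 3)
wrist 210 130 3 (200, 88, 3)
```

View pics/pre.png

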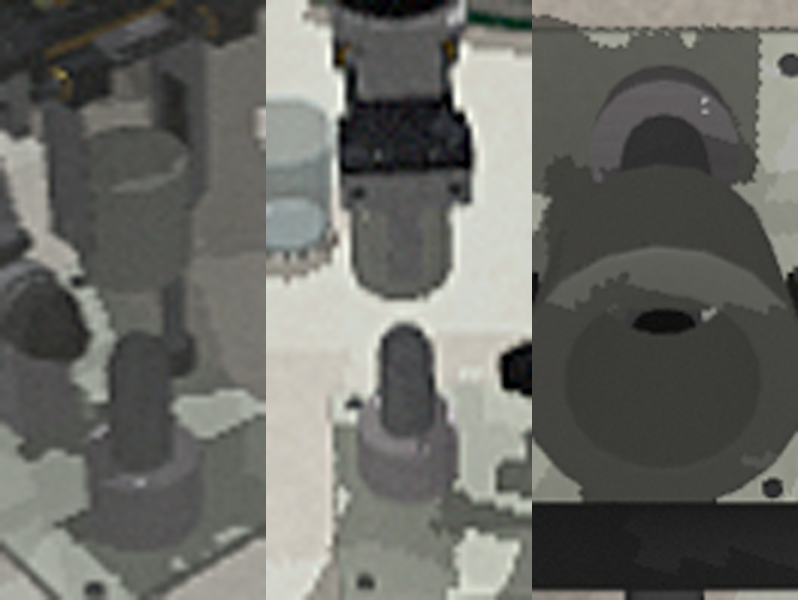

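Side crop: collar axis at column 401, post at 406. Scene crop: 139 against 140. Wrist crop: bore at 663, post at 665. I'll turn these into a relative offset.

```bash
python3 - <<'E'
from h import *
from cell import cams
zb=218.7-39.6
o=[]
for n,ox,f,cc,zc,pc,zp in(("scene",209,6,139,zb+15,140,100),("side",218,6,401-266,zb+20,406-266,100),("wrist",210,3,663-532,zb+60,665.5-532,85)):
    o.append((cams.camera(n),(cc+.5)/f+ox,zc,(pc+.5)/f+ox,zp))
# unknown: collar xy offset e relative to common post at P; per-camera column bias b
P=np.array([610.3,-58.3])
def f(v):
    r=[]
    for c,uc,zc,up,zp in o:
        b=proj(c,[*P,zp])[0][0]-up
        r.append(proj(c,[P[0]+v[0],P[1]+v[1],zc])[0][0]-uc-b)
    return r
q=least_squares(f,[0,0]);print("collar minus post",q.x.round(2),np.round(q.fun,2), R.from_euler("z",-.29).apply([*q.x,0]).round(2))
E
```

```text
collar minus post [1.58 1.6 ] [-0.44 -0.31 -0.07] [1.97 1.08 0.  ]
```

Emit:
{"api": "jog_arm", "payload": {"commands": [{"dx": -0.03,"dy": 0.02,"dz": 0.6,"ax": 0,"ay": 0,"az": 0,"gripper": 1},{"dx": 0,"dy": 0,"dz": 0.5,"ax": 0,"ay": 0,"az": 0,"gripper": 1},{"dx": 0,"dy": 0,"dz": 0.2,"ax": 0,"ay": 0,"az": 0,"gripper": 1},{"dx": 0,"dy": 0,"dz": 0.1,"ax": 0,"ay": 0,"az": 0,"gripper": 1},{"dx": 0,"dy": 0,"dz": 0,"ax": 0,"ay": 0,"az": 0,"gripper": 1}]}}

```text
clock: 9.18
eef_pos: [609.6, -59.4, 163.5]
eef_rot: [3.141, -0.001, 0.29]
wrist_force: [-0.5, -0.1, -0.0]
finger_gap: 56.1
finger_force: 20.0
```

Emit:
{"api": "jog_arm", "payload": {"commands": [{"dx": 0,"dy": 0,"dz": 0.1,"ax": 0,"ay": 0,"az": 0,"gripper": 1},{"dx": 0,"dy": 0,"dz": 0,"ax": 0,"ay": 0,"az": 0,"gripper": 1},{"dx": 0,"dy": 0,"dz": 0,"ax": 0,"ay": 0,"az": 0,"gripper": 1}]}}

```text
clock: 9.55
eef_pos: [609.5, -59.4, 159.2]
eef_rot: [3.142, -0.0, 0.29]
wrist_force: [1.1, -0.4, -0.6]
finger_gap: 56.4
finger_force: 20.0
```

Emit:
{"api": "jog_arm", "payload": {"commands": [{"dx": 0,"dy": 0,"dz": 0.1,"ax": 0,"ay": 0,"az": 0,"gripper": 1},{"dx": 0,"dy": 0,"dz": 0,"ax": 0,"ay": 0,"az": 0,"gripper": 1},{"dx": 0,"dy": 0,"dz": 0,"ax": 0,"ay": 0,"az": 0,"gripper": 1}]}}

```text
clock: 9.93
eef_pos: [609.5, -59.3, 155.0]
eef_rot: [-3.142, 0.0, 0.29]
wrist_force: [0.1, -0.1, -0.4]
finger_gap: 56.3
finger_force: 20.0
```

Emit:
{"api": "jog_arm", "payload": {"commands": [{"dx": 0,"dy": 0,"dz": 0.1,"ax": 0,"ay": 0,"az": 0,"gripper": 1},{"dx": 0,"dy": 0,"dz": 0,"ax": 0,"ay": 0,"az": 0,"gripper": 1},{"dx": 0,"dy": 0,"dz": 0,"ax": 0,"ay": 0,"az": 0,"gripper": 1}]}}

```text
clock: 10.3
eef_pos: [609.4, -59.3, 151.0]
eef_rot: [-3.142, 0.0, 0.29]
wrist_force: [-0.3, 0.8, -1.8]
finger_gap: 56.3
finger_force: 20.0
```

Emit:
{"api": "jog_arm", "payload": {"commands": [{"dx": 0,"dy": 0,"dz": 0.1,"ax": 0,"ay": 0,"az": 0,"gripper": 1},{"dx": 0,"dy": 0,"dz": 0.1,"ax": 0,"ay": 0,"az": 0,"gripper": 1},{"dx": 0,"dy": 0,"dz": 0,"ax": 0,"ay": 0,"az": 0,"gripper": 1}]}}

```text
clock: 10.68
eef_pos: [609.3, -59.3, 142.5]
eef_rot: [-3.141, 0.001, 0.29]
wrist_force: [0.4, 0.5, -1.5]
finger_gap: 56.4
finger_force: 20.0
```

Emit:
{"api": "jog_arm", "payload": {"commands": [{"dx": 0,"dy": 0,"dz": 0.15,"ax": 0,"ay": 0,"az": 0,"gripper": 1},{"dx": 0,"dy": 0,"dz": 0.15,"ax": 0,"ay": 0,"az": 0,"gripper": 1},{"dx": 0,"dy": 0,"dz": 0.15,"ax": 0,"ay": 0,"az": 0,"gripper": 1},{"dx": 0,"dy": 0,"dz": 0.15,"ax": 0,"ay": 0,"az": 0,"gripper": 1},{"dx": 0,"dy": 0,"dz": 0.15,"ax": 0,"ay": 0,"az": 0,"gripper": 1},{"dx": 0,"dy": 0,"dz": 0.15,"ax": 0,"ay": 0,"az": 0,"gripper": 1},{"dx": 0,"dy": 0,"dz": 0.1,"ax": 0,"ay": 0,"az": 0,"gripper": 1},{"dx": 0,"dy": 0,"dz": 0,"ax": 0,"ay": 0,"az": 0,"gripper": 1}]}}

```text
clock: 11.68
eef_pos: [609.4, -59.3, 102.7]
eef_rot: [-3.141, 0.0, 0.29]
wrist_force: [-0.5, -0.2, 0.1]
finger_gap: 56.1
finger_force: 20.0
```

Emit:
{"api": "jog_arm", "payload": {"commands": [{"dx": 0,"dy": 0,"dz": 0.05,"ax": 0,"ay": 0,"az": 0,"gripper": 1},{"dx": 0,"dy": 0,"dz": 0.03,"ax": 0,"ay": 0,"az": 0,"gripper": 1},{"dx": 0,"dy": 0,"dz": 0,"ax": 0,"ay": 0,"az": 0,"gripper": 1}]}}

```text
clock: 12.05
eef_pos: [609.4, -59.3, 99.8]
eef_rot: [-3.142, 0.0, 0.29]
wrist_force: [0.1, 0.3, -0.7]
finger_gap: 55.8
finger_force: 20.0
```

Emit:
{"api": "jog_arm", "payload": {"commands": [{"dx": 0,"dy": 0,"dz": 0.02,"ax": 0,"ay": 0,"az": 0,"gripper": 1},{"dx": 0,"dy": 0,"dz": 0,"ax": 0,"ay": 0,"az": 0,"gripper": 1}]}}

```text
clock: 12.3
eef_pos: [609.5, -59.3, 99.0]
eef_rot: [-3.142, 0.0, 0.29]
wrist_force: [0.6, -1.4, 0.1]
finger_gap: 56.4
finger_force: 20.0
```

Emit:
{"api": "jog_arm", "payload": {"commands": [{"dx": 0,"dy": 0,"dz": 0.03,"ax": 0,"ay": 0,"az": 0,"gripper": 1},{"dx": 0,"dy": 0,"dz": 0.03,"ax": 0,"ay": 0,"az": 0,"gripper": 1},{"dx": 0,"dy": 0,"dz": 0,"ax": 0,"ay": 0,"az": 0,"gripper": 1}]}}

```text
clock: 12.68
eef_pos: [609.4, -59.3, 96.5]
eef_rot: [-3.141, 0.0, 0.29]
wrist_force: [-0.7, 1.3, -0.2]
finger_gap: 56.8
finger_force: 20.0
```

Emit:
{"api": "jog_arm", "payload": {"commands": [{"dx": 0,"dy": 0,"dz": 0.03,"ax": 0,"ay": 0,"az": 0,"gripper": 1},{"dx": 0,"dy": 0,"dz": 0,"ax": 0,"ay": 0,"az": 0,"gripper": 1}]}}

```text
clock: 12.92
eef_pos: [609.4, -59.3, 95.3]
eef_rot: [-3.142, 0.0, 0.29]
wrist_force: [-0.3, -0.0, -0.5]
finger_gap: 56.6
finger_force: 20.0
```

Emit:
{"api": "jog_arm", "payload": {"commands": [{"dx": 0,"dy": 0,"dz": 0.03,"ax": 0,"ay": 0,"az": 0,"gripper": 1},{"dx": 0,"dy": 0,"dz": 0,"ax": 0,"ay": 0,"az": 0,"gripper": 1}]}}

```text
clock: 13.18
eef_pos: [609.6, -59.3, 94.5]
eef_rot: [3.141, -0.0, 0.29]
wrist_force: [-0.1, -0.0, 4.0]
finger_gap: 56.4
finger_force: 20.0
```

Contact is at z 94.5 with about 4 N, as predicted for the shoulder. I'll release and go straight up.

Emit:
{"api": "jog_arm", "payload": {"commands": [{"dx": 0,"dy": 0,"dz": 0.01,"ax": 0,"ay": 0,"az": 0,"gripper": 1},{"dx": 0,"dy": 0,"dz": 0,"ax": 0,"ay": 0,"az": 0,"gripper": 0.3},{"dx": 0,"dy": 0,"dz": 0,"ax": 0,"ay": 0,"az": 0,"gripper": 0.1},{"dx": 0,"dy": 0,"dz": 0,"ax": 0,"ay": 0,"az": 0,"gripper": 0},{"dx": 0,"dy": 0,"dz": 0,"ax": 0,"ay": 0,"az": 0,"gripper": 0},{"dx": 0,"dy": 0,"dz": 0,"ax": 0,"ay": 0,"az": 0,"gripper": 0},{"dx": 0,"dy": 0,"dz": 0,"ax": 0,"ay": 0,"az": 0,"gripper": 0}]}}

```text
clock: 14.05
eef_pos: [609.5, -59.4, 93.9]
eef_rot: [3.142, -0.0, 0.29]
wrist_force: [0.1, 0.1, -0.6]
finger_gap: 94.1
finger_force: 0.0
```

Emit:
{"api": "jog_arm", "payload": {"commands": [{"dx": 0,"dy": 0,"dz": -0.5,"ax": 0,"ay": 0,"az": 0,"gripper": 0},{"dx": 0,"dy": 0,"dz": -1,"ax": 0,"ay": 0,"az": 0,"gripper": 0},{"dx": 0,"dy": 0,"dz": -1,"ax": 0,"ay": 0,"az": 0,"gripper": 0},{"dx": 0,"dy": 0,"dz": -1,"ax": 0,"ay": 0,"az": 0,"gripper": 0},{"dx": 0,"dy": 0,"dz": -1,"ax": 0,"ay": 0,"az": 0,"gripper": 0},{"dx": 0,"dy": 0,"dz": -1,"ax": 0,"ay": 0,"az": 0,"gripper": 0},{"dx": 0,"dy": 0,"dz": -1,"ax": 0,"ay": 0,"az": 0,"gripper": 0},{"dx": 0,"dy": 0,"dz": 0,"ax": 0,"ay": 0,"az": 0,"gripper": 0}]}}

```text
clock: 15.05
eef_pos: [609.9, -59.4, 357.1]
eef_rot: [3.139, -0.005, 0.29]
wrist_force: [-1.1, -0.5, -1.0]
finger_gap: 93.9
finger_force: 0.0
```

```bash
python3 - <<'E'
from h import *
from cell import manip,cams
import pickle
s=manip.read_state();print(s["clock"],s["eef_pos"],s["eef_rot"],s["finger_gap"])
d={n:cams.camera(n) for n in("scene","side","wrist")};pickle.dump((d,s),open("c2.pkl","wb"))
a=d["scene"]["image"][150:260,175:255,::-1];b=d["side"]["image"][110:220,220:320,::-1]
cv2.imwrite("pics/placed.png",np.hstack([cv2.resize(a,(355,488),interpolation=cv2.INTER_CUBIC),cv2.resize(b,(444,488),interpolation=cv2.INTER_CUBIC)]))
p=(548,-77,.29)
M0=R.from_euler("z",.29)
q=st(p,(-96.1,0,160.2))[0]; g=M0.apply([-np.sin(np.radians(35)),0,np.cos(np.radians(35))])
x=M0.apply([0,1,0]);z=-g;y=np.cross(z,x);M=R.from_matrix(np.c_[x,y,z])
print("sq",q,"pre",q+150*g,M.as_euler("xyz"),y)
go(s,q+150*g,M)
E
```

```text
15.05 [609.91833555 -59.38243508 357.11797704] [ 3.13925325 -0.00493734  0.29004411] 93.93215515521153
sq [ 455.91276356 -104.48000883  160.2       ] pre [ 373.46884747 -129.08232757  283.07280664] [2.53072742e+00 2.22044605e-16 1.86079633e+00] [0.78494743 0.23423835 0.57357644]
turn [-2.709  2.729 -8.694] | shift old axes [-6.172 -0.025  1.821] | new axes [ 0.021 -6.11  -2.018]
```

View pics/placed.png

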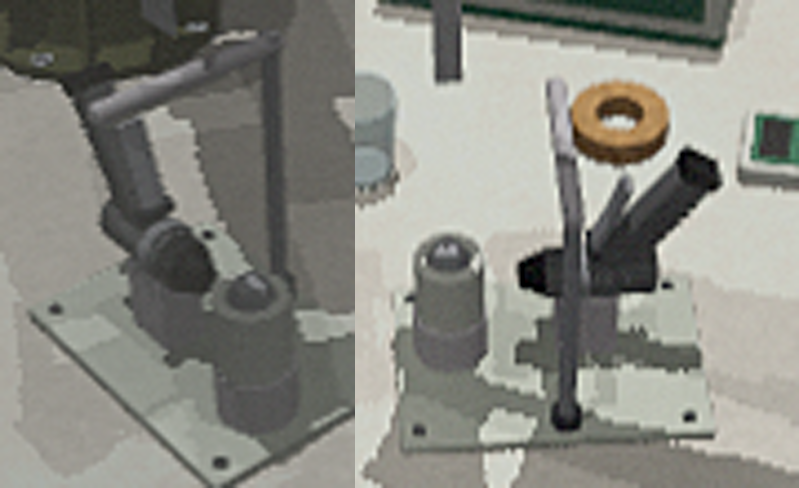

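Both views show the collar seated on its shoulder, with the post tip sticking out at scene crop (250,290) and side crop (447,255), and everything else in place. Next I back off over the lamp, well above it, and turn.

Emit:
{"api": "jog_arm", "payload": {"commands": [{"dx": -1,"dy": 0,"dz": 0,"ax": 0,"ay": 0,"az": 0,"gripper": 0},{"dx": -1,"dy": 0,"dz": 0,"ax": 0,"ay": 0,"az": 0,"gripper": 0},{"dx": -1,"dy": 0,"dz": 0,"ax": 0,"ay": 0,"az": 0,"gripper": 0},{"dx": -1,"dy": 0,"dz": 0,"ax": 0,"ay": 0,"az": 0,"gripper": 0},{"dx": -1,"dy": 0,"dz": 0,"ax": 0,"ay": 0,"az": 0,"gripper": 0},{"dx": 0,"dy": 0,"dz": 0,"ax": 0,"ay": 0,"az": -1,"gripper": 0},{"dx": 0,"dy": 0,"dz": 0,"ax": 0,"ay": 0,"az": -1,"gripper": 0},{"dx": 0,"dy": 0,"dz": 0,"ax": 0,"ay": 0,"az": -1,"gripper": 0},{"dx": 0,"dy": 0,"dz": 0,"ax": 0,"ay": 0,"az": -1,"gripper": 0},{"dx": 0,"dy": 0,"dz": 0,"ax": 0,"ay": 0,"az": -1,"gripper": 0}]}}

```text
clock: 16.45
eef_pos: [417.5, -116.5, 352.7]
eef_rot: [-3.14, 0.0, 1.168]
wrist_force: [-0.1, -1.2, -0.6]
finger_gap: 94.2
finger_force: 0.0
```

Emit:
{"api": "jog_arm", "payload": {"commands": [{"dx": 0,"dy": 0,"dz": 0,"ax": 0,"ay": 0,"az": -1,"gripper": 0},{"dx": 0,"dy": 0,"dz": 0,"ax": 0,"ay": 0,"az": -1,"gripper": 0},{"dx": 0,"dy": 0,"dz": 0,"ax": 0,"ay": 0,"az": -1,"gripper": 0},{"dx": 0,"dy": 0,"dz": 0,"ax": 0,"ay": 0,"az": -1,"gripper": 0},{"dx": 0,"dy": 0,"dz": 0,"ax": -1,"ay": 0,"az": 0,"gripper": 0},{"dx": 0,"dy": 0,"dz": 0,"ax": -1,"ay": 0,"az": 0,"gripper": 0},{"dx": 0,"dy": 0,"dz": 0,"ax": 0,"ay": 0,"az": 0,"gripper": 0},{"dx": 0,"dy": 0,"dz": 0,"ax": 0,"ay": 0,"az": 0,"gripper": 0}]}}

```text
clock: 17.45
eef_pos: [417.7, -116.6, 353.5]
eef_rot: [2.796, -0.001, 1.86]
wrist_force: [-0.9, -0.1, 0.2]
finger_gap: 93.8
finger_force: 0.0
```

```bash
cat >> h.py <<'E'
p=(548,-77.5,.29)
M0=R.from_euler("z",p[2])
g=M0.apply([-np.sin(np.radians(35)),0,np.cos(np.radians(35))])
q=st(p,(-96.1,0,160.2))[0]
_x=M0.apply([0,1,0]);_y=np.cross(-g,_x);M=R.from_matrix(np.c_[_x,_y,-g])
E
python3 - <<'E'
from h import *
from cell import manip
import pickle
s=manip.read_state();print(s["clock"],s["eef_pos"],s["eef_rot"],s["joints"].round(2))
go(s,q+85*g,M)
d,_=pickle.load(open("c2.pkl","rb"))
print(proj(d["side"],st(p,[(-131.7,0,202.4),(65,0,125)])))
E
```

```text
17.45 [ 417.70822512 -116.64043281  353.47449312] [ 2.79558093e+00 -5.87009849e-04  1.86044283e+00] [-0.5  -0.2   1.78  0.25  1.32 -0.82]
turn [-1.517 -0.002 -0.003] | shift old axes [ 0.004 -1.256  2.833] | new axes [ 0.006 -1.953  2.406]
[[298.05633479 146.66022974]
 [240.25720539 165.83002829]]
```

Emit:
{"api": "jog_arm", "payload": {"commands": [{"dx": 0,"dy": 0,"dz": 0,"ax": -0.76,"ay": 0,"az": 0,"gripper": 0},{"dx": 0,"dy": 0,"dz": 0,"ax": -0.76,"ay": 0,"az": 0,"gripper": 0},{"dx": 0,"dy": -0.65,"dz": 0,"ax": 0,"ay": 0,"az": 0,"gripper": 0},{"dx": 0,"dy": -0.65,"dz": 0,"ax": 0,"ay": 0,"az": 0,"gripper": 0},{"dx": 0,"dy": -0.65,"dz": 0,"ax": 0,"ay": 0,"az": 0,"gripper": 0},{"dx": 0,"dy": 0,"dz": 0.8,"ax": 0,"ay": 0,"az": 0,"gripper": 0},{"dx": 0,"dy": 0,"dz": 0.8,"ax": 0,"ay": 0,"az": 0,"gripper": 0},{"dx": 0,"dy": 0,"dz": 0.8,"ax": 0,"ay": 0,"az": 0,"gripper": 0},{"dx": 0,"dy": 0,"dz": 0,"ax": 0,"ay": 0,"az": 0,"gripper": 0},{"dx": 0,"dy": 0,"dz": 0,"ax": 0,"ay": 0,"az": 0,"gripper": 0}]}}

```text
clock: 18.7
eef_pos: [409.8, -118.9, 231.2]
eef_rot: [2.528, -0.0, 1.862]
wrist_force: [-0.6, -0.8, 0.7]
finger_gap: 94.0
finger_force: 0.0
```

```bash
python3 - <<'E'
from h import *
from cell import manip,cams
import pickle
s=manip.read_state();print(s["clock"],s["eef_pos"],s["eef_rot"],s["joints"].round(2),s["wrist_force"])
go(s,q+85*g,M); go(s,q,M)
b=cams.camera("side")["image"][60:220,210:370,::-1];w=cams.camera("wrist")["image"][100:384,150:400,::-1]
cv2.imwrite("pics/pre2.png",np.hstack([cv2.resize(b,(420,480),interpolation=cv2.INTER_CUBIC)[:, :400],cv2.resize(w,(380,480))]))
E
```

```text
18.7 [ 409.83757926 -118.91743936  231.16651596] [ 2.52774475e+00 -1.46104004e-04  1.86209715e+00] [-0.65 -0.21  2.15  0.63  0.92 -1.26] [-0.64285305 -0.84055656  0.67667055]
turn [ 0.017 -0.005  0.006] | shift old axes [ 0.005 -0.032  0.018] | new axes [ 0.005 -0.032  0.019]
turn [ 0.017 -0.005  0.006] | shift old axes [ 0.003 -0.038  2.143] | new axes [ 0.005 -0.032  2.144]
```

View pics/pre2.png

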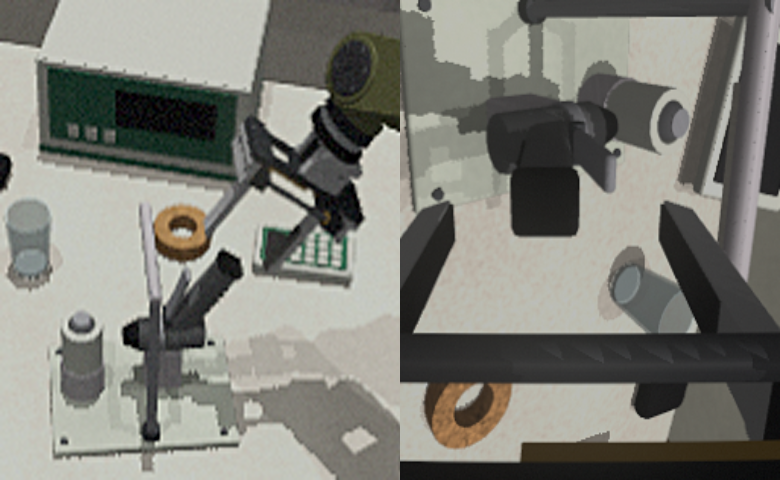

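The side view shows the tool in line with the grip and clear of the lamp. In the wrist view the grip end spans columns 512–579 and the trigger is at about 610, both between the fingers. I'll check the grip end's position against my model.

```bash
python3 - <<'E'
from h import *
from cell import manip,cams
c=cams.camera("wrist");T=manip.read_state()
ux=st(p,(0,0,0))[0]*0+M0.apply([np.cos(np.radians(35)),0,np.sin(np.radians(35))])
o=st(p,(-60,0,100))[0]; f=lambda a,b,y=0:o+a*ux+b*g+y*M0.apply([0,1,0])
P=[f(-15,125,14),f(15,125,14),f(-15,125,-14),f(15,125,-14),f(42,80)]
print(proj(c,P).round(1)); 
W=lambda x,y:((x-400+.5)/1.52-.5+150,(y+.5)/480*284-.5+100)
print([np.round(W(*t),1) for t in((512,236),(579,236),(515,167),(578,167),(610,180))])
E
```

```text
[[223.5 206. ]
 [264.7 206. ]
 [224.6 241.1]
 [264.3 241. ]
 [292.4 204.3]]
[array([223.5, 239.4]), array([267.6, 239.4]), array([225.5, 198.6]), array([266.9, 198.6]), array([288. , 206.3])]
```

Emit:
{"api": "jog_arm", "payload": {"commands": [{"dx": 0,"dy": 0,"dz": 0.4,"ax": 0,"ay": 0,"az": 0,"gripper": 0},{"dx": 0,"dy": 0,"dz": 0.4,"ax": 0,"ay": 0,"az": 0,"gripper": 0},{"dx": 0,"dy": 0,"dz": 0.3,"ax": 0,"ay": 0,"az": 0,"gripper": 0},{"dx": 0,"dy": 0,"dz": 0,"ax": 0,"ay": 0,"az": 0,"gripper": 0}]}}

```text
clock: 19.35
eef_pos: [434.0, -111.6, 194.3]
eef_rot: [2.528, -0.001, 1.861]
wrist_force: [-0.2, 0.3, -0.5]
finger_gap: 94.0
finger_force: 0.0
```

Emit:
{"api": "jog_arm", "payload": {"commands": [{"dx": 0,"dy": 0,"dz": 0.3,"ax": 0,"ay": 0,"az": 0,"gripper": 0},{"dx": 0,"dy": 0,"dz": 0.3,"ax": 0,"ay": 0,"az": 0,"gripper": 0},{"dx": 0,"dy": 0,"dz": 0.3,"ax": 0,"ay": 0,"az": 0,"gripper": 0},{"dx": 0,"dy": 0,"dz": 0.14,"ax": 0,"ay": 0,"az": 0,"gripper": 0},{"dx": 0,"dy": 0,"dz": 0,"ax": 0,"ay": 0,"az": 0,"gripper": 0},{"dx": 0,"dy": 0,"dz": 0,"ax": 0,"ay": 0,"az": 0,"gripper": 0}]}}

```text
clock: 20.1
eef_pos: [457.1, -104.9, 160.7]
eef_rot: [2.527, 0.0, 1.861]
wrist_force: [0.1, 0.7, 0.4]
finger_gap: 93.7
finger_force: 0.0
```

```bash
python3 - <<'E'
from h import *
from cell import manip
s=manip.read_state();print(s["clock"],s["eef_pos"],s["wrist_force"],s["joints"].round(2));go(s,q,M)
E
```

```text
20.1 [ 457.05227279 -104.86700493  160.67666169] [0.10096322 0.65085405 0.35634022] [-0.54 -0.01  2.16  0.73  0.69 -1.33]
turn [0.021 0.001 0.001] | shift old axes [ 0.005 -0.03  -0.006] | new axes [ 0.005 -0.03  -0.006]
```

Emit:
{"api": "jog_arm", "payload": {"commands": [{"dx": 0,"dy": 0,"dz": 0,"ax": 0,"ay": 0,"az": 0,"gripper": 0.3},{"dx": 0,"dy": 0,"dz": 0,"ax": 0,"ay": 0,"az": 0,"gripper": 0.45},{"dx": 0,"dy": 0,"dz": 0,"ax": 0,"ay": 0,"az": 0,"gripper": 0.53},{"dx": 0,"dy": 0,"dz": 0,"ax": 0,"ay": 0,"az": 0,"gripper": 0.53},{"dx": 0,"dy": 0,"dz": 0,"ax": 0,"ay": 0,"az": 0,"gripper": 0.53}], "squeeze": 25}}

```text
clock: 20.72
eef_pos: [458.0, -105.2, 161.8]
eef_rot: [2.525, 0.002, 1.86]
wrist_force: [2.9, 1.2, 8.6]
finger_gap: 47.7
finger_force: 3.6
```

```bash
python3 - <<'E'
from h import *
from cell import manip
s=manip.read_state();print(s["finger_gap"],s["finger_force"],"tool force",M.inv().apply(s["wrist_force"]).round(1));go(s,q,M)
E
```

```text
47.720005485626665 3.644678103737533 tool force [ 0.3  7.5 -5.3]
turn [0.035 0.01  0.002] | shift old axes [ 0.02  -0.063  0.005] | new axes [ 0.02  -0.063  0.006]
```

Emit:
{"api": "jog_arm", "payload": {"commands": [{"dx": 0,"dy": -0.03,"dz": 0,"ax": 0,"ay": 0,"az": 0,"gripper": 0.57},{"dx": 0,"dy": 0,"dz": 0,"ax": 0,"ay": 0,"az": 0,"gripper": 1},{"dx": 0,"dy": 0,"dz": 0,"ax": 0,"ay": 0,"az": 0,"gripper": 1},{"dx": 0,"dy": 0,"dz": 0,"ax": 0,"ay": 0,"az": 0,"gripper": 1}], "squeeze": 25}}

```text
clock: 21.22
eef_pos: [456.3, -105.7, 160.6]
eef_rot: [2.526, 0.002, 1.86]
wrist_force: [-7.9, -3.1, 10.2]
finger_gap: 39.5
finger_force: 25.0
```

```bash
python3 - <<'E'
from h import *
from cell import manip
s=manip.read_state();print(s["finger_gap"],s["finger_force"],"tool force",M.inv().apply(s["wrist_force"]).round(1));go(s,q,M)
E
```

```text
39.531108089816634 25.014528036117554 tool force [ -0.7  -1.1 -13.1]
turn [0.025 0.009 0.004] | shift old axes [ 0.02  -0.01   0.005] | new axes [ 0.02  -0.01   0.005]
```

The gap of 39.5 mm means the trigger is fully in, and the side load is balanced. I'll hold for the rest of the second, then release.

Emit:
{"api": "jog_arm", "payload": {"commands": [{"dx": 0,"dy": 0,"dz": 0,"ax": 0,"ay": 0,"az": 0,"gripper": 1},{"dx": 0,"dy": 0,"dz": 0,"ax": 0,"ay": 0,"az": 0,"gripper": 1},{"dx": 0,"dy": 0,"dz": 0,"ax": 0,"ay": 0,"az": 0,"gripper": 1},{"dx": 0,"dy": 0,"dz": 0,"ax": 0,"ay": 0,"az": 0,"gripper": 1},{"dx": 0,"dy": 0,"dz": 0,"ax": 0,"ay": 0,"az": 0,"gripper": 1},{"dx": 0,"dy": 0,"dz": 0,"ax": 0,"ay": 0,"az": 0,"gripper": 1},{"dx": 0,"dy": 0,"dz": 0,"ax": 0,"ay": 0,"az": 0,"gripper": 1}]}}

```text
clock: 22.1
eef_pos: [456.3, -105.7, 160.6]
eef_rot: [2.526, 0.002, 1.86]
wrist_force: [-8.1, -3.7, 10.1]
finger_gap: 39.7
finger_force: 25.0
```

Emit:
{"api": "jog_arm", "payload": {"commands": [{"dx": 0,"dy": 0.03,"dz": 0,"ax": 0,"ay": 0,"az": 0,"gripper": 0.5},{"dx": 0,"dy": 0,"dz": 0,"ax": 0,"ay": 0,"az": 0,"gripper": 0.3},{"dx": 0,"dy": 0,"dz": 0,"ax": 0,"ay": 0,"az": 0,"gripper": 0},{"dx": 0,"dy": 0,"dz": 0,"ax": 0,"ay": 0,"az": 0,"gripper": 0},{"dx": 0,"dy": 0,"dz": 0,"ax": 0,"ay": 0,"az": 0,"gripper": 0},{"dx": 0,"dy": 0,"dz": 0,"ax": 0,"ay": 0,"az": 0,"gripper": 0},{"dx": 0,"dy": 0,"dz": 0,"ax": 0,"ay": 0,"az": 0,"gripper": 0},{"dx": 0,"dy": 0,"dz": 0,"ax": 0,"ay": 0,"az": 0,"gripper": 0}]}}

```text
clock: 23.1
eef_pos: [457.0, -104.8, 160.5]
eef_rot: [2.527, -0.0, 1.861]
wrist_force: [-0.4, 1.2, -0.7]
finger_gap: 93.8
finger_force: 0.0
```

Emit:
{"api": "jog_arm", "payload": {"commands": [{"dx": 0,"dy": 0,"dz": -0.5,"ax": 0,"ay": 0,"az": 0,"gripper": 0},{"dx": 0,"dy": 0,"dz": -0.6,"ax": 0,"ay": 0,"az": 0,"gripper": 0},{"dx": 0,"dy": 0,"dz": -0.6,"ax": 0,"ay": 0,"az": 0,"gripper": 0},{"dx": 0,"dy": 0,"dz": -0.6,"ax": 0,"ay": 0,"az": 0,"gripper": 0},{"dx": 0,"dy": 0,"dz": -0.6,"ax": 0,"ay": 0,"az": 0,"gripper": 0},{"dx": 0,"dy": 0,"dz": 0,"ax": 0,"ay": 0,"az": 0,"gripper": 0},{"dx": 0,"dy": 0,"dz": 0,"ax": 0,"ay": 0,"az": 0,"gripper": 0}]}}

```text
clock: 23.98
eef_pos: [393.1, -123.8, 254.5]
eef_rot: [2.528, -0.001, 1.861]
wrist_force: [-0.2, -0.9, -0.5]
finger_gap: 93.9
finger_force: 0.0
```

```bash
python3 - <<'E'
from h import *
from cell import manip,cams
s=manip.read_state();print(s["clock"],s["wrist_force"],s["finger_gap"])
a=cams.camera("scene")["image"][130:270,110:260,::-1];b=cams.camera("side")["image"][60:220,210:370,::-1]
cv2.imwrite("pics/end.png",np.hstack([cv2.resize(a,(400,480),interpolation=cv2.INTER_CUBIC),cv2.resize(b,(400,480),interpolation=cv2.INTER_CUBIC)]))
E
```

```text
23.975 [-0.21949342 -0.93247441 -0.52343556] 93.8682947383639
```

View pics/end.png

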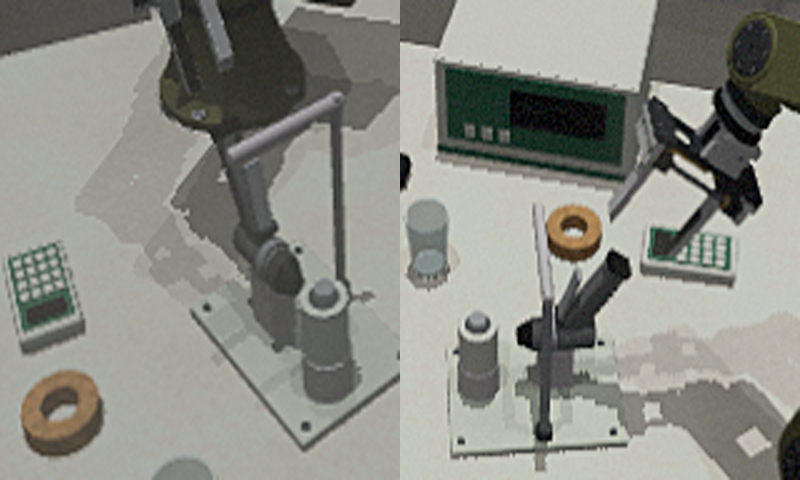

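The collar is seated (side crop (480,355), post tip at (478,322)), the trigger has sprung back out (tip at (575,270)), and the gripper is clear of everything. Handing in.

```bash
python3 -c "
from cell import job
print(job.sign_off())"
```

```text
the job is handed in; nothing more can be done
None
```

The job is handed in at about 24 s: the collar sits on the post's shoulder and was let go there, then the trigger was pressed fully in for about 1.1 s and sprang back out, with the lamp bar and the bystanders in view undisturbed.

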